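# Unlock the medicine box and put its key away

## Task

Open the locked medicine box: take the blue key from the wooden key stand, push it fully home in the lock on the box and turn it clockwise until the lid springs up. Then turn the key back to where it will come out, draw it, and stand it back in its hole in the key stand, collar flat on the wood and upright. Treat the lock gently - never force the key when pushing, turning or pulling - and leave the yellow key and everything else on the table where they are.

Things in the scene. Friction and masses are not known exactly. Their poses are not given: they have to be found in the camera images.
- key_blue: Tubular key, blue head, 30 g. Origin: on its axis at the underside of its round collar; z up along the key (head up, barrel down). Collar: diameter 28, z 0 to 4 mm. Head: plate 26 mm wide (x), 10 mm thick (y), z 4 to 36 mm; grip its thickness, fingertips just above the collar. Barrel: diameter 10, z 0 down to -16 mm, last 1.5 mm tapered to 7.6.
- key_lug (a point): Centre of the blue key's lug, a steel tooth on the barrel towards the key's -x: 4 mm wide (y), 4 mm high (key z -12 to -8 mm), reaching 9.5 mm from the key's axis. This point is 7.5 mm from the axis. Axes as the key's.
- key_yellow: A key of the same shape with a yellow head, standing in the other hole. Not for this lock; leave it alone.
- stand: Dark wooden key stand, fixed to the table: block 46 (x) by 120 (y) by 30 mm high on a foot 60 by 134 by 6 mm. Origin: centre of its underside, z up. Either key may be in either hole.
- hole_a (a point): Centre of the stand's key hole at its -y, at the top surface; axes as the stand's. The hole is a slot 20 mm deep, from -11.5 to +6.5 mm along x (the long side, -x, takes the lug), 13.5 mm wide along y. A key standing in it has its collar flat on the wood, its origin within 3 mm of this point and its x roughly along the stand's x.
- hole_b (a point): The same for the stand's other hole, 60 mm away at its +y.
- medbox: White steel medicine box, green cross on the lid, fixed to the table: 230 (x) by 220 (y) by 92 mm high. Origin: centre of its underside, z up; its front (-x) carries a grey deck 70 mm deep with the lock. Behind the deck lies the lid, hinged at the rear, its front edge 34 mm behind the lock's axis.
- lock_face (a point): Centre of the lock's round steel face (diameter 31, 3 mm above the deck, 95 mm above the table); axes as the box's. Opening diameter 11.4 plus the lug's notch. Sprung pins inside meet the barrel when the key's origin is 11 mm above this point (2.5 N) and bottom at 2 mm (5 N, then hard). Below 5 mm the lug is under the face and the key can turn, but not come out.
- lock_notch (a point): Outer end of the lock's entry notch, 10 mm from its axis towards the box's -x, at the face. The notch is 6.4 mm wide, so the key goes in, or comes out, only with its x along the box's x within some 8 degrees. Turned back, the lock meets a hard stop at that position, and the pins lift the key 6 mm if let. Between stops it stays where left.
- lid (a joint): Opening angle of the lid (rad): 0 locked; springs by itself to 0.30 (front edge 45 mm up) once the lock lets go, the key then 25 to 80 degrees clockwise (from above) from entry. A hard stop follows some 6 degrees later. Both vary: feel or watch for them. Turning takes up to 0.05 N m, with 0.1 to 0.2 rad play between key and plug. Over 25 N between key and box spoils the lock.
- mug: White mug with blue waves, 87 mm wide, 104 mm high, left of the box; leave it.
- tumbler: Pale blue glass tumbler, diameter 101, 125 mm high, front left; leave it.
- tea_box: Tea carton, 69 x 145 x 67 mm, right of the key stand; leave it.
- apple: Red apple, 70 mm, front right; leave it.
- teaspoon: Teaspoon with a purple handle, 133 mm long, in front of the box; leave it.
Mind the look-alikes: they are no part of the job. Of the things shaped like the key_blue, the blue one is meant.

How it is judged:
By the outcome, as a careful person would: the job done as asked, in the order asked, and still so for the second after the job is handed in, with the robot touching nothing.
It also fails if it takes over 69 s, if anything falls off the work surface, if the arm or the gripper's body presses on something with over 40 N, if the wrist force passes 120 N, or if a joint passes its speed limit or range.

## Robot

A 6-joint arm with a two-finger parallel gripper is mounted at the origin on a cart in front of the work surface, level with it; the furniture and walls round the work are solid. World frame = base frame: x ahead of the robot, y to its left, z up, the work surface at z = 0. Lengths are in mm, angles in rad, forces in N, time in s.
With the tool pointing down it reaches from about 300 to 850 mm from the base axis. Payload 4.2 kg.
Tool frame: the origin (TCP) lies at the very end of the fingers, on their centre line; the grasp point (between the pads) lies 19 mm behind it; z points along the fingers, y is the line along which they close (so a half turn about z gives the same grasp; the last joint's range is limited). The gripper opens to 91 mm and grips with 3 to 60 N. Pads are 32 mm wide; open, the fingers measure 118 mm over their backs; the gripper's body (76 mm by 178 mm) begins 60 mm behind the grasp point.
Start: joints at [-1.224, 0.32, 1.565, -0, 1.257, -0.02], TCP at [206.216, -536.766, 213.976] pointing down, gripper open.
Joint ranges: [-3.11, 3.11], [-0.84, 2.01], [0.21, 2.61], [-1.34, 4.49], [0.05, 2.63], [-2.56, 2.56]. Speed limits (rad/s): [2.57, 2.57, 3.14, 3.14, 3.14, 3.14].

## Interface

Orientations are given as a unit quaternion [w, x, y, z].
In Python, from rig import * gives the robot as it stands.
- The arm moves only by the tool carry_out, never from a script. Its argument "commands" is a list of rows, each a list of 7 numbers: the shift along the tool's x, y, z in units of 30 mm (1.0 is 30 mm), then the turn, a rotation vector about the tool's x, y, z in units of 5 degrees (1.0 is 5 degrees), then the finger opening in mm, from 0 to 91.2. A call has exactly 8 rows; each row shifts and turns the commanded pose from where the row before left it, along the tool's axes as they then stand; what a row does not reach is not made up. A row lasts 1/12 s, in which the tool goes at most 41.7 mm and 7.16 degrees, less where a joint would pass 70% of its speed; a pose out of reach is approached as far as the arm can. A call is refused whole if a number of a shift passes 1 or a number of a turn 1, either way. A call with a gripper value outside its range is refused whole. The fingers move at their own pace and stop on an object; "squeeze" is the grip in N (left out, the last holds). Time passes only in rows, so rows that do not move let the fingers close, or fill a call up. It gives the time, the measured TCP pose, the force, the opening and the grip force at its end, in the units of the state.
- state(): the state, without advancing time (a new reading comes with each control period).
- read_camera(name): name is "scene" or "top"; returns the picture (400x640x3 uint8, red, green, blue); there is no depth.
- camera_model(name): a dict with "fx", "fy", "cx", "cy" (pixels), "T" (4x4, takes a point from camera to world coordinates). Camera axes: x right, y down, z forward; pixel columns grow to the right and rows downward; lengths in mm; the calibration is good to about 2 mm. A picture is of the moment at which its call begins. camera_model takes no time and is no camera call.
- finish_job(): hands the job in; it is judged then, once.
The state is a dict: "clock": time; "joint_positions": joint angles; "joint_velocities": joint speeds; "joint_torque": joint torques, N m; "tool_pos": TCP position; "ee_rot": TCP orientation; "ft_force": force on the tool from outside, world axes, zero at the start; "moment": the same for the moment, N m; "opening": finger opening in mm; "gripper_force": force on a finger pad.
Only numpy, scipy, OpenCV 4.12 (cv2) and the standard library are available. Lean on these libraries where they do the work, as an engineer would, in place of code of your own. Each camera call takes 0.05 s, during which the arm holds its last target. There are 200 camera calls.

## Working session

There is one attempt and no reset: what is moved stays moved. The work goes in short steps, Python scripts to look and compute and a tool call to move; the robot and the scene stay as the last step left them, time stands still between calls to the robot, and variables do not carry over. Pictures are saved under pics/ and viewed, at most 10 in all, crops included, and the job is handed in when it is done.

Besides the shell and the picture viewer there is one more tool, called after "Request:" by a JSON object that holds its "op" and its "data". carry_out: Moves the arm, as the interface text tells. Its arguments: {"type":"object","properties":{"commands":{"type":"array","items":{"type":"array","items":{"type":"number"}}},"squeeze":{"type":"number"}},"required":["commands"]}

```bash
mkdir -p pics; python3 - <<'E'
from rig import *
import cv2
for n in("scene","top"):
    im=read_camera(n); cv2.imwrite(f"pics/{n}0.png",cv2.cvtColor(im,cv2.COLOR_RGB2BGR))
    m=camera_model(n); print(n,m["fx"],m["fy"],m["cx"],m["cy"]); print(m["T"])
s=state(); print({k:s[k] for k in("clock","tool_pos","ee_rot","ft_force","moment","opening")})
E
ls
```

```text
scene 392.4510882068418 392.4510882068418 314.4524119205295 197.81229428985043
[[ 4.46265951e-01 -4.39253735e-01  7.79681253e-01 -2.39457675e+02]
 [-8.94863338e-01 -2.26964249e-01  3.84326471e-01 -4.28824737e+02]
 [ 8.14293175e-03 -8.69219987e-01 -4.94358480e-01  5.53464160e+02]
 [ 0.00000000e+00  0.00000000e+00  0.00000000e+00  1.00000000e+00]]
top 457.11029960877147 457.11029960877147 324.44650873450604 201.4203607727179
[[-2.87097525e-02 -9.82128670e-01  1.86008131e-01  2.38630692e+02]
 [-9.99430753e-01  3.15022338e-02  1.20738672e-02 -4.96317461e+01]
 [-1.77177628e-02 -1.85555609e-01 -9.82474018e-01  1.50708011e+03]
 [ 0.00000000e+00  0.00000000e+00  0.00000000e+00  1.00000000e+00]]
{'clock': 0.1, 'tool_pos': array([ 206.03991022, -536.31154756,  213.18516962]), 'ee_rot': array([-8.16731406e-04,  9.83228043e-01,  1.82378531e-01, -1.42365982e-04]), 'ft_force': array([ 1.07650403, -0.57470485, -0.45048798]), 'moment': array([0.00541236, 0.01416219, 0.0151573 ]), 'opening': 91.49858987813819}
pics
```

View pics/scene0.png

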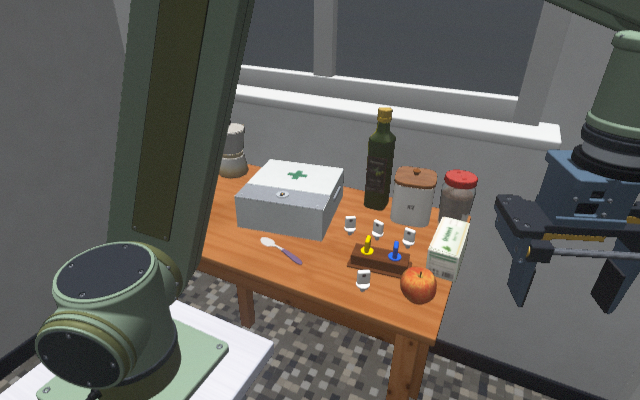

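View pics/top0.png

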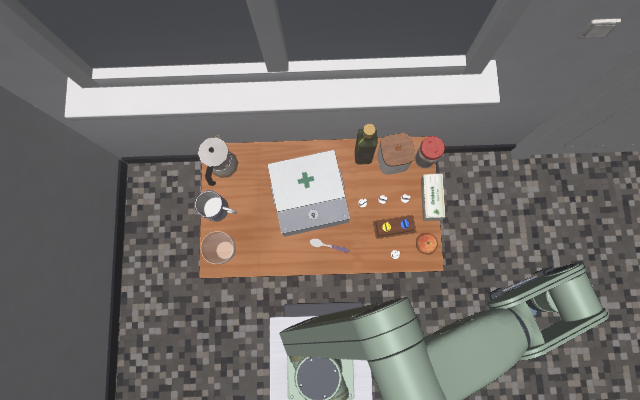

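The scene view shows the blue key at (396,250), the yellow key at (367,245), and the lock at (282,195). In the top view blue is at (405,224), yellow at (387,227), and the lock at (313,215). I'll enlarge crops to get the details.

```bash
python3 - <<'E'
import cv2,numpy as np
s=cv2.imread("pics/scene0.png");t=cv2.imread("pics/top0.png")
a=cv2.resize(s[175:295,230:430],None,fx=4,fy=4,interpolation=cv2.INTER_CUBIC)
b=cv2.resize(t[150:275,265:445],None,fx=4.4,fy=4.4,interpolation=cv2.INTER_CUBIC)
cv2.imwrite("pics/s1.png",a);cv2.imwrite("pics/t1.png",b)
for n,im in(("s",s),("t",t)):
    h=cv2.cvtColor(im,cv2.COLOR_BGR2HSV)
    for c,lo,hi in(("blue",(105,150,60),(130,255,255)),("yel",(24,150,120),(34,255,255)),("green",(60,80,40),(90,255,200))):
        m=cv2.inRange(h,lo,hi); k,l,st,ce=cv2.connectedComponentsWithStats(m)
        for i in range(1,k):
            if st[i,4]>12: print(n,c,st[i],ce[i].round(1))
E
```

```text
s blue [394 241   5   8  29] [395.6 244.9]
s blue [388 252  13   9  61] [394.2 256.6]
s yel [361 235  12  20 109] [366.8 246.4]
s green [288 171  19   8  61] [296.8 174.6]
t blue [404 219   5   8  22] [406.2 222.7]
t blue [401 221   4   7  16] [402.2 224.2]
t yel [384 222   7   9  25] [387.4 225.8]
```

View pics/s1.png

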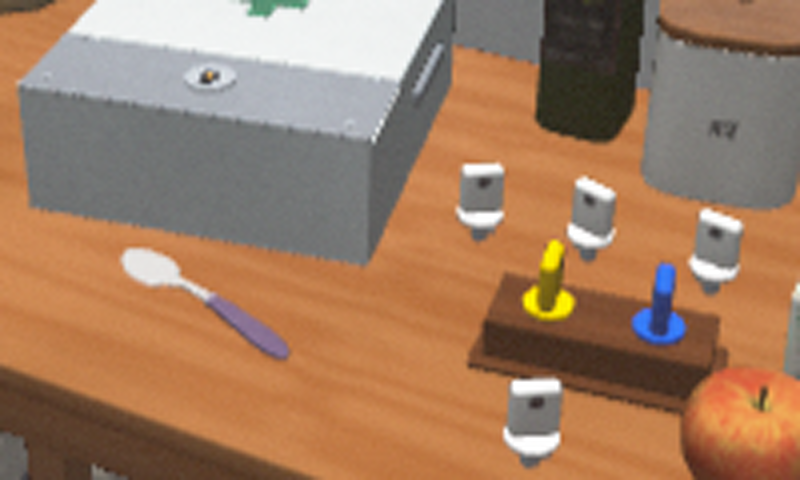

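View pics/t1.png

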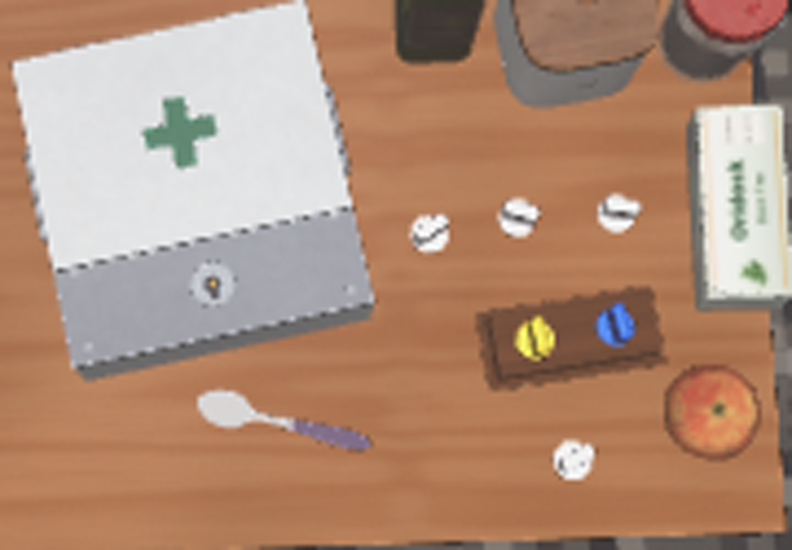

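The crops show both keys standing upright in the stand. Blue is at crop s1 (659,300) and t1 (616,325). The lock disc is at s1 (210,76) and t1 (213,285), and four white decoy keys stand nearby. Next I'll triangulate.

```bash
cat > h.py <<'E'
import numpy as np,cv2
from rig import *
CM={n:camera_model(n) for n in("scene","top")}
def ray(n,p):
    m=CM[n];T=np.array(m["T"]);d=T[:3,:3]@[(p[0]-m["cx"])/m["fx"],(p[1]-m["cy"])/m["fy"],1.];return T[:3,3],d/np.linalg.norm(d)
def onz(n,p,z):
    o,d=ray(n,p);return o+d*(z-o[2])/d[2]
def tri(ps,pt):
    (o1,d1),(o2,d2)=ray("scene",ps),ray("top",pt)
    s=np.linalg.lstsq(np.c_[d1,-d2],o2-o1,rcond=None)[0];a,b=o1+d1*s[0],o2+d2*s[1];return (a+b)/2,np.linalg.norm(a-b)
def proj(n,X):
    m=CM[n];c=np.linalg.inv(np.array(m["T"]))@np.r_[X,1];return np.array([m["fx"]*c[0]/c[2]+m["cx"],m["fy"]*c[1]/c[2]+m["cy"]])
def S(u,v):return((u+.5)/4-.5+230,(v+.5)/4-.5+175)
def Tt(u,v):return((u+.5)/4.4-.5+265,(v+.5)/4.4-.5+150)
def blob(im,lo,hi,win,mina=5):
    x0,y0,x1,y1=win;h=cv2.cvtColor(cv2.resize(im[y0:y1,x0:x1],None,fx=4,fy=4,interpolation=cv2.INTER_CUBIC),cv2.COLOR_RGB2HSV)
    m=cv2.inRange(h,lo,hi);k,l,st,ce=cv2.connectedComponentsWithStats(m)
    c=cv2.convexHull(np.concatenate(cv2.findContours(m,0,2)[0]));M=cv2.moments(c)
    f=lambda u,v:np.array([(u+.5)/4-.5+x0,(v+.5)/4-.5+y0])
    return f(M["m10"]/M["m00"],M["m01"]/M["m00"]),(c[:,0,:]+.5)/4-.5+[x0,y0]
E
python3 - <<'E'
from h import *
s=cv2.cvtColor(cv2.imread("pics/scene0.png"),4);t=cv2.cvtColor(cv2.imread("pics/top0.png"),4)
np.set_printoptions(precision=1,suppress=True)
print("box corner R",tri(S(370,138),Tt(372,300)),"L",tri(S(22,86),Tt(75,367)))
for nm,pr in(("front",((75,367),(372,300))),("lid",((57,270),(352,208)))):
    a,b=[onz("top",Tt(*p),92) for p in pr];d=a-b;print(nm,a,b,np.linalg.norm(d),"yaw",np.degrees(np.arctan2(-d[0],d[1])))
a,b=onz("scene",S(22,86),92),onz("scene",S(370,138),92);d=a-b;print("scene front",a,b,np.linalg.norm(d),np.degrees(np.arctan2(-d[0],d[1])))
ls,hs=blob(s,(0,0,190),(180,60,255),(272,184,294,204));lt,ht=blob(t,(0,0,172),(180,60,255),(305,206,322,224))
print("lock",ls,np.ptp(hs,0),lt,np.ptp(ht,0),tri(ls,lt),onz("scene",ls,95),onz("top",lt,95))
for nm,lo,hi,ws,wt in(("blue",(100,120,60),(130,255,255),(380,235,410,265),(396,214,415,234)),("yel",(22,120,90),(36,255,255),(355,230,380,258),(378,217,397,236))):
    cs,h1=blob(s,lo,hi,ws);ct,h2=blob(t,lo,hi,wt)
    bot=h1[h1[:,1]>h1[:,1].max()-5]; colc=np.array([(h1[:,0].min()+h1[:,0].max())/2, 0])
    xs=h1[np.argmin(h1[:,0])],h1[np.argmax(h1[:,0])]
    print(nm,"hull",np.ptp(h1,0),np.ptp(h2,0),"top c",ct,"scene collar ends",xs,"topmost",h1[np.argmin(h1[:,1])])
    cc=(xs[0]+xs[1])/2
    print("  tri",tri(cc,ct)); 
    for z in(34,40):print("  ",z,onz("scene",cc,z),onz("top",ct,z))
for nm,p in(("stand TL",(487,310)),("TR",(652,288)),("BR",(665,355)),("BL",(497,388))):print(nm,onz("top",Tt(*p),20))
print(tri(S(720,318),Tt(655,352)))
E
```

```text
box corner R (array([ 452.1, -107.9,   90.7]), np.float64(0.4056257324642081)) L (array([410.9, 104. ,  90.3]), np.float64(0.2537646603608558))
front [410.7 103.9  92. ] [ 452. -108.   92.] 215.8726622339672 yaw 11.03523794548582
lid [480.7 116.   92. ] [519.1 -96.3  92. ] 215.67384110478707 yaw 10.242848935424526
scene front [408.6 101.9  92. ] [ 449.9 -108.6   92. ] 214.57790825919528 11.098043525950004
lock [282.7 192.9] [21.8 19.8] [313.2 214.3] [16.8 17.8] (array([465.6,   3.9,  97.8]), np.float64(0.12992705509314295)) [469.9   6.5  95. ] [466.    4.1  95. ]
blue hull [12.8 19.5] [8.  9.2] top c [404.4 223.5] scene collar ends (array([387.9, 256.4]), array([400.6, 255.9])) topmost [396.9 240.9]
  tri (array([ 436.6, -288. ,   31.7]), np.float64(1.587570322498059))
   34 [ 433.1 -287.9   34. ] [ 436.6 -288.4   34. ]
   40 [ 425.4 -289.6   40. ] [ 435.7 -287.4   40. ]
yel hull [12.5 20. ] [8.8 9.8] top c [386.2 226.6] scene collar ends (array([360.4, 251.1]), array([372.9, 249.1])) topmost [368.6 234.6]
  tri (array([ 428. , -228.5,   32.8]), np.float64(1.4933115752275221))
   34 [ 426.1 -228.3   34. ] [ 428.2 -229.1   34. ]
   40 [ 418.4 -230.6   40. ] [ 427.4 -228.3   40. ]
stand TL [ 452.6 -196.3   20. ]
TR [ 465.3 -319.8   20. ]
BR [ 414.9 -326.2   20. ]
BL [ 394.2 -200.8   20. ]
(array([ 414.1, -316.7,   62.2]), np.float64(11.028436399675526))
```

```bash
python3 - <<'E'
import cv2,numpy as np
s=cv2.imread("pics/scene0.png");t=cv2.imread("pics/top0.png")
c=lambda im,x,y:cv2.resize(im[y:y+24,x:x+24],(264,264),interpolation=cv2.INTER_CUBIC)
cv2.imwrite("pics/z.png",np.vstack([np.hstack([c(s,383,238),c(s,355,232),c(s,271,183)]),np.hstack([c(t,393,212),c(t,375,215),c(t,301,203)])]))
E
```

```text
(no output)
```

View pics/z.png

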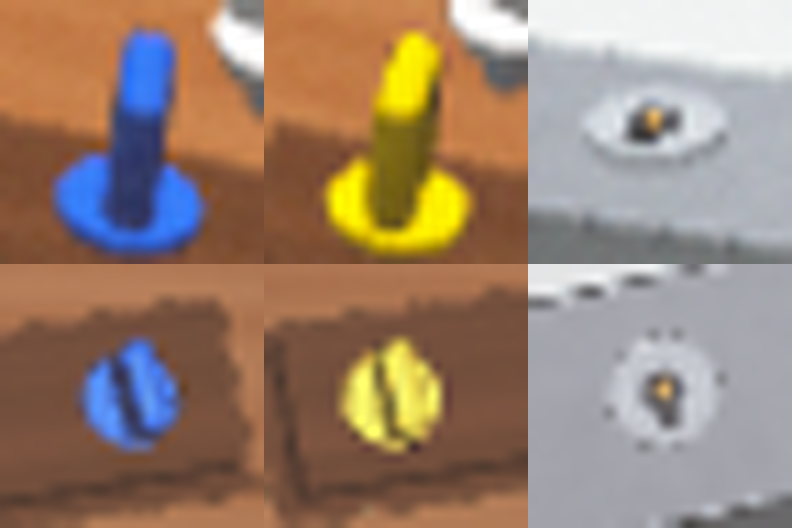

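The zoom shows the blue head's top face running from crop (143,108) to (155,38), with the collar centred at (129,203). The lock disc is centred at (655,122) in the scene crop and (663,392) in the top crop.

```bash
python3 - <<'E'
from h import *
np.set_printoptions(precision=1,suppress=True)
Z=lambda u,v,x,y:((u+.5)/11-.5+x,(v+.5)/11-.5+y)
L=Z(127,122,271,183);L2=Z(135,128,301,203)
print("lock",L,L2,tri(L,L2),onz("scene",L,95),onz("top",L2,95))
for n,a,b,x,y,col,tc in(("blue",(143,108),(155,38),383,238,(129,200),None),("yel",(131,110),(152,40),355,232,(134,200),None)):
    A,B=onz("scene",Z(*a,x,y),66),onz("scene",Z(*b,x,y),66);d=B-A
    print(n,"head",A,B,(A+B)/2,np.linalg.norm(d),"yaw",np.degrees(np.arctan2(d[1],d[0])),"collar z34",onz("scene",Z(*col,x,y),34))
# top: head dark/left side line
for n,a,b,x,y in(("blue",(115,355-264),(148,435-264),393,212),("yel",(380-264,350-264),(403-264,440-264),375,215)):
    A,B=onz("top",Z(*b,x,y),45),onz("top",Z(*a,x,y),45);d=B-A;print(n,np.linalg.norm(d),"top yaw",np.degrees(np.arctan2(d[1],d[0])))
s=state();print(s["joint_positions"])
E
```

```text
lock (282.09090909090907, 193.63636363636363) (312.8181818181818, 214.1818181818182) (array([466.3,   5.6,  95. ]), np.float64(0.7077152984028856)) [466.1   5.8  95. ] [466.5   5.3  95. ]
blue head [ 421.2 -290.6   66. ] [ 444.  -286.3   66. ] [ 432.6 -288.5   66. ] 23.185188547500246 yaw 10.698199449037665 collar z34 [ 434.5 -287.6   34. ]
yel head [ 413.  -230.2   66. ] [ 436.9 -225.9   66. ] [ 424.9 -228.    66. ] 24.2593290169195 yaw 10.220255663022124 collar z34 [ 427.5 -228.    34. ]
blue 25.216897444596725 top yaw 18.91359548074909
yel 27.18619763581012 top yaw 11.20017600137958
[-1.2  0.3  1.6 -0.   1.3 -0. ]
```

The two views agree: the lock is at (466.3, 5.5, 95) and the box yaw is about 10.8°. The blue key is at about (435.5, -288) with yaw about 12°, and the collar's 32 mm height matches a stand top at 30. I'm moving above the key now.

Request:
{"op": "carry_out", "data": {"commands": [[0.63, -0.312, 0.1, 0, 0, 0, 34], [0.63, -0.312, 0.1, 0, 0, 0, 34], [0.63, -0.312, 0.1, 0, 0, 0, 34], [0.63, -0.312, 0.1, 0, 0, 0, 34], [0.63, -0.312, 0.1, 0, 0, 0, 34], [0.63, -0.312, 0.1, 0, 0, 0, 34], [0.63, -0.312, 0.1, 0, 0, 0, 34], [0.63, -0.312, 0.1, 0, 0, 0, 34]], "squeeze": 15}}

```text
clock: 0.77
tool_pos: [320.9, -411.6, 189.4]
ee_rot: [-0.0, 0.983, 0.182, -0.0]
ft_force: [-0.4, -0.1, 0.3]
opening: 40.8
gripper_force: 0.0
```

Request:
{"op": "carry_out", "data": {"commands": [[0.63, -0.312, 0.1, 0, 0, 0, 34], [0.63, -0.312, 0.1, 0, 0, 0, 34], [0.63, -0.312, 0.1, 0, 0, 0, 34], [0.63, -0.312, 0.1, 0, 0, 0, 34], [0.63, -0.312, 0.1, 0, 0, 0, 34], [0.63, -0.312, 0.1, 0, 0, 0, 34], [0.63, -0.312, 0.1, 0, 0, 0, 34], [0.63, -0.312, 0.1, 0, 0, 0, 34]]}}

```text
clock: 1.43
tool_pos: [435.1, -287.5, 165.4]
ee_rot: [-0.0, 0.983, 0.182, -0.0]
ft_force: [0.0, -0.6, 0.1]
opening: 33.8
gripper_force: 0.0
```

Request:
{"op": "carry_out", "data": {"commands": [[0, 0, 0, 0, 0, -1, 34], [0, 0, 0, 0, 0, -1, 34], [0, 0, 0, 0, 0, -1, 34], [0, 0, 0, 0, 0, -1, 34], [0, 0, 0, 0, 0, -1, 34], [0, 0, 0, 0, 0, -1, 34], [0, 0, 0, 0, 0, -1, 34], [0, 0, 0, 0, 0, -1, 34]]}}

```text
clock: 2.1
tool_pos: [434.5, -288.3, 165.5]
ee_rot: [-0.0, 0.86, 0.51, -0.0]
ft_force: [0.1, 0.0, 0.8]
opening: 34.0
gripper_force: 0.0
```

Request:
{"op": "carry_out", "data": {"commands": [[0, 0, 0, 0, 0, -1, 34], [0, 0, 0, 0, 0, -1, 34], [0, 0, 0, 0, 0, -1, 34], [0, 0, 0, 0, 0, -1, 34], [0, 0, 0, 0, 0, -1, 34], [0, 0, 0, 0, 0, -1, 34], [0, 0, 0, 0, 0, -1, 34], [0, 0, 0, 0, 0, -1, 34]]}}

```text
clock: 2.77
tool_pos: [434.5, -288.3, 165.5]
ee_rot: [-0.0, 0.634, 0.773, -0.0]
ft_force: [0.4, 0.0, 0.4]
opening: 34.3
gripper_force: 0.0
```

Request:
{"op": "carry_out", "data": {"commands": [[0, 0, 0, 0, 0, -1, 34], [0, 0, 0, 0, 0, -1, 34], [0, 0, 0, 0, 0, -1, 34], [0, 0, 0, 0, 0, -1, 34], [0, 0, 0, 0, 0, -1, 34], [0, 0, 0, 0, 0, -1, 34], [0, 0, 0, 0, 0, -1, 34], [0, 0, 0, 0, 0, -1, 34]]}}

```text
clock: 3.43
tool_pos: [434.5, -288.3, 165.5]
ee_rot: [-0.0, 0.332, 0.943, 0.0]
ft_force: [0.5, 0.2, -0.3]
opening: 34.0
gripper_force: 0.0
```

Request:
{"op": "carry_out", "data": {"commands": [[0, 0, 0.3, 0, 0, -1, 34], [0, 0, 0.3, 0, 0, -1, 34], [0, 0, 0.3, 0, 0, -1, 34], [0, 0, 0.3, 0, 0, -1, 34], [0, 0, 0.3, 0, 0, -1, 34], [0, 0, 0.3, 0, 0, -1, 34], [0, 0, 0.3, 0, 0, -1, 34], [0, 0, 0.3, 0, 0, -1, 34]]}}

```text
clock: 4.1
tool_pos: [434.5, -288.3, 93.2]
ee_rot: [-0.0, -0.011, 1.0, 0.0]
ft_force: [-0.2, 0.5, -0.4]
opening: 34.0
gripper_force: 0.0
```

Request:
{"op": "carry_out", "data": {"commands": [[0, 0, 0, 0, 0, -1, 34], [0, 0, 0, 0, 0, -1, 34], [0, 0, 0, 0, 0, 0, 34], [0, 0, 0, 0, 0, 0, 34], [0, 0, 0, 0, 0, 0, 34], [0, 0, 0, 0, 0, 0, 34], [0, 0, 0, 0, 0, 0, 34], [0, 0, 0, 0, 0, 0, 34]]}}

```text
clock: 4.77
tool_pos: [434.8, -288.5, 94.0]
ee_rot: [0.0, -0.096, 0.995, -0.0]
ft_force: [-0.2, 0.5, -0.3]
opening: 34.1
gripper_force: 0.0
```

```bash
python3 - <<'E'
from h import *
s=state();print(s["joint_positions"],s["tool_pos"],np.degrees(2*np.arctan2(s["ee_rot"][2],s["ee_rot"][1])),s["ee_rot"],s["moment"],s["ft_force"])
a,b=read_camera("scene"),read_camera("top")
c=lambda im,x,y,w,h:cv2.resize(im[y:y+h,x:x+w],(w*8,h*8),interpolation=cv2.INTER_CUBIC)
cv2.imwrite("pics/g1.png",cv2.cvtColor(np.hstack([c(a,360,205,60,65),c(b,380,200,40,65)]),4))
E
```

```text
[-6.07880870e-01  3.45883547e-01  1.85902732e+00 -5.97539834e-05
  9.36498759e-01 -2.37035941e+00] [ 434.80306934 -288.53258124   94.03070427] 190.98461018135612 [ 5.42002075e-05 -9.57120680e-02  9.95409057e-01 -7.75641803e-05] [ 0.09914216 -0.14814302 -0.05346076] [-0.22021197  0.45003393 -0.32500502]
```

View pics/g1.png

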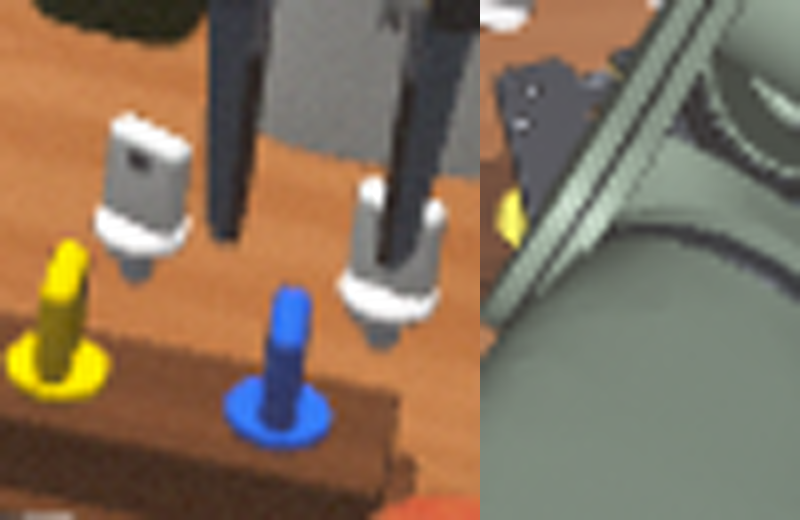

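The blue key at crop (290,320) lies between the fingers, whose tips are at (223,240) and (400,260). The top view is blocked by the arm. I'll check the calibration against the projected TCP.

```bash
python3 - <<'E'
from h import *
p=proj("scene",np.array([434.8,-288.5,94.]));q=proj("scene",np.array([435.5,-288,66.]));r=proj("scene",np.array([435.5,-288,34.]))
f=lambda p:((p[0]+.5-360)*8,(p[1]+.5-205)*8)
print(f(p),f(q),f(r))
for sg in(-1,1):
    a=np.radians(11);y=np.array([-np.sin(a),np.cos(a),0]);x=np.array([np.cos(a),np.sin(a),0])
    print(sg,[np.round(f(proj("scene",np.array([434.8,-288.5,94.])+y*sg*w+x*xx))) for w in(17,30) for xx in(-10,10)])
E
```

```text
(np.float64(307.35186154025996), np.float64(224.1856190779854)) (np.float64(294.11114036247454), np.float64(310.6790840199733)) (np.float64(280.7664979063502), np.float64(408.1104373273697))
-1 [array([372., 257.]), array([377., 213.]), array([424., 265.]), array([429., 221.])]
1 [array([237., 235.]), array([245., 193.]), array([185., 227.]), array([195., 185.])]
```

Request:
{"op": "carry_out", "data": {"commands": [[0, 0, 0.3, 0, 0, 0, 34], [0, 0, 0.3, 0, 0, 0, 34], [0, 0, 0.3, 0, 0, 0, 34], [0, 0, 0.3, 0, 0, 0, 34], [0, 0, 0.3, 0, 0, 0, 34], [0, 0, 0.25, 0, 0, 0, 34], [0, 0, 0.15, 0, 0, 0, 34], [0, 0, 0, 0, 0, 0, 34]], "squeeze": 5}}

```text
clock: 5.53
tool_pos: [434.1, -288.1, 35.6]
ee_rot: [-0.001, -0.096, 0.995, 0.001]
ft_force: [-0.8, -0.5, -0.1]
opening: 34.2
gripper_force: 0.0
```

Request:
{"op": "carry_out", "data": {"commands": [[0, 0, 0, 0, 0, 0, 20], [0, 0, 0, 0, 0, 0, 14], [0, 0, 0, 0, 0, 0, 12], [0, 0, 0, 0, 0, 0, 10], [0, 0, 0, 0, 0, 0, 8], [0, 0, 0, 0, 0, 0, 6], [0, 0, 0, 0, 0, 0, 6], [0, 0, 0, 0, 0, 0, 6]]}}

```text
clock: 6.2
tool_pos: [434.9, -288.3, 37.4]
ee_rot: [0.0, -0.096, 0.995, 0.0]
ft_force: [-0.1, 2.4, 4.2]
opening: 10.0
gripper_force: 5.0
```

Request:
{"op": "carry_out", "data": {"commands": [[0, 0, 0, 0, 0, 0, 6], [0, 0, 0, 0, 0, 0, 6], [0, 0, -0.05, 0, 0, 0, 6], [0, 0, -0.1, 0, 0, 0, 6], [0, 0, -0.15, 0, 0, 0, 6], [0, 0, -0.2, 0, 0, 0, 6], [0, 0, -0.2, 0, 0, 0, 6], [0, 0, 0, 0, 0, 0, 6]], "squeeze": 20}}

```text
clock: 6.87
tool_pos: [435.8, -289.4, 59.5]
ee_rot: [0.001, -0.096, 0.995, -0.001]
ft_force: [0.2, 0.2, -0.7]
opening: 10.1
gripper_force: 20.0
```

```bash
python3 - <<'E'
from h import *
s=state();print(s["tool_pos"],s["ee_rot"],s["moment"],s["ft_force"],s["opening"])
E
```

```text
[ 435.79863014 -289.42611705   59.49682227] [ 0.00123327 -0.09604071  0.99537585 -0.00125354] [ 0.07466291 -0.10420344  0.03188859] [ 0.15671752  0.17698119 -0.69558076] 10.106046935847383
```

Request:
{"op": "carry_out", "data": {"commands": [[0, 0, -0.3, 0, 0, 0, 6], [0, 0, -0.4, 0, 0, 0, 6], [0, 0, -0.4, 0, 0, 0, 6], [0, 0, -0.4, 0, 0, 0, 6], [0, 0, -0.4, 0, 0, 0, 6], [0, 0, -0.4, 0, 0, 0, 6], [0, 0, -0.3, 0, 0, 0, 6], [0, 0, 0, 0, 0, 0, 6]]}}

```text
clock: 7.53
tool_pos: [435.9, -289.3, 138.2]
ee_rot: [0.002, -0.096, 0.995, -0.002]
ft_force: [-0.4, -0.3, -1.2]
opening: 10.1
gripper_force: 20.0
```

Request:
{"op": "carry_out", "data": {"commands": [[-0.181, 0.589, 0, 0, 0, 0, 6], [-0.181, 0.589, 0, 0, 0, 0, 6], [-0.181, 0.589, 0, 0, 0, 0, 6], [-0.181, 0.589, 0, 0, 0, 0, 6], [-0.181, 0.589, 0, 0, 0, 0, 6], [-0.181, 0.589, 0, 0, 0, 0, 6], [-0.181, 0.589, 0, 0, 0, 0, 6], [-0.181, 0.589, 0, 0, 0, 0, 6]]}}

```text
clock: 8.2
tool_pos: [450.0, -140.5, 135.5]
ee_rot: [-0.0, -0.096, 0.995, 0.0]
ft_force: [0.2, 0.4, -0.5]
opening: 10.1
gripper_force: 20.0
```

Request:
{"op": "carry_out", "data": {"commands": [[-0.181, 0.589, 0, 0, 0, 0, 6], [-0.181, 0.589, 0, 0, 0, 0, 6], [-0.181, 0.589, 0, 0, 0, 0, 6], [-0.181, 0.589, 0, 0, 0, 0, 6], [-0.181, 0.589, 0, 0, 0, 0, 6], [-0.181, 0.589, 0, 0, 0, 0, 6], [-0.181, 0.589, 0, 0, 0, 0, 6], [-0.181, 0.589, 0, 0, 0, 0, 6]]}}

```text
clock: 8.87
tool_pos: [465.7, 6.5, 135.5]
ee_rot: [-0.0, -0.096, 0.995, -0.0]
ft_force: [-0.7, 0.3, -0.8]
opening: 9.9
gripper_force: 20.0
```

Request:
{"op": "carry_out", "data": {"commands": [[0, 0, 0, 0, 0, 0, 6], [0, 0, 0, 0, 0, 0, 6], [0, 0, 0, 0, 0, 0, 6], [0, 0, 0, 0, 0, 0, 6], [0, 0, 0, 0, 0, 0, 6], [0, 0, 0, 0, 0, 0, 6], [0, 0, 0, 0, 0, 0, 6], [0, 0, 0, 0, 0, 0, 6]]}}

```text
clock: 9.53
tool_pos: [466.0, 5.3, 136.0]
ee_rot: [0.0, -0.096, 0.995, -0.0]
ft_force: [0.3, 1.5, -0.6]
opening: 10.0
gripper_force: 20.0
```

```bash
python3 - <<'E'
from h import *
s=state();print(s["tool_pos"],np.degrees(2*np.arctan2(s["ee_rot"][2],s["ee_rot"][1])),s["ft_force"])
a=read_camera("scene");cv2.imwrite("pics/sc2.png",cv2.cvtColor(a,4))
c=lambda im,x,y,w,h:cv2.resize(im[y:y+h,x:x+w],(w*9,h*9),interpolation=cv2.INTER_CUBIC)
cv2.imwrite("pics/g2.png",cv2.cvtColor(c(a,250,140,70,65),4))
b=read_camera("top");cv2.imwrite("pics/tp2.png",cv2.cvtColor(b,4))
E
```

```text
[466.03558685   5.26588692 135.95491318] 190.98168268894753 [ 0.29703536  1.45127231 -0.63757861]
```

View pics/g2.png

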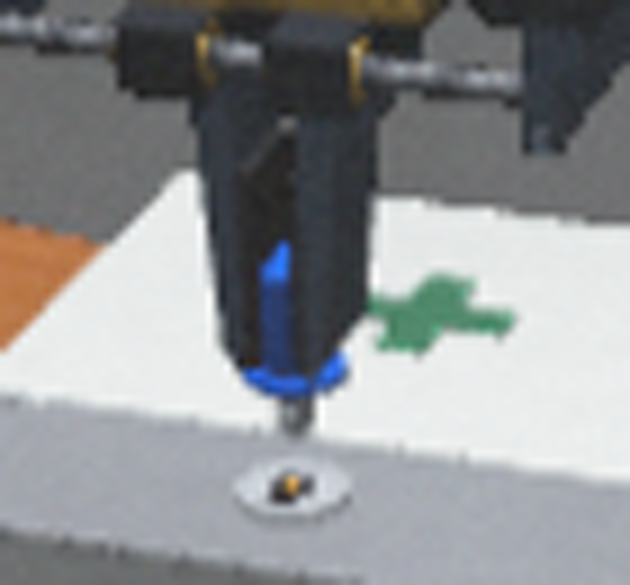

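The key hangs with its collar at crop (295,372) and barrel end at (292,435), just above the lock face centre at (293,490). Next I'll compare these with the projected positions.

```bash
python3 - <<'E'
from h import *
np.set_printoptions(precision=1,suppress=True)
f=lambda p:np.array([(p[0]+.5-250)*9,(p[1]+.5-140)*9])
K=np.array([466.0,5.3,129.])
an=np.linspace(0,2*np.pi,73)
def circ(c,r):return np.array([f(proj("scene",c+[r*np.cos(t),r*np.sin(t),0])) for t in an])
for nm,c,r in(("collar bot",K,14),("collar top",K+[0,0,4],14),("barrel end",K-[0,0,16],3.8),("face",np.array([466.3,5.5,95]),15.5)):
    q=circ(c,r);print(nm,"c",f(proj("scene",c)),"x",q[:,0].min(),q[:,0].max(),"y",q[:,1].min(),q[:,1].max())
im=cv2.cvtColor(cv2.imread("pics/sc2.png"),4)
c,h=blob(im,(100,120,60),(130,255,255),(274,176,292,186));g=f
print("blue collar",[f(h[np.argmin(h[:,0])]),f(h[np.argmax(h[:,0])]),f(h[np.argmax(h[:,1])])])
E
```

```text
collar bot c [290.7 374.4] x 237.09251881522027 344.1153691003416 y 350.3702728030625 399.15119092675326
collar top c [290.1 360.8] x 236.47335304470982 343.7259284979359 y 336.8945219019762 385.42181425985973
barrel end c [292.6 428.3] x 278.24064321983747 307.04291563679686 y 421.54174434489914 435.04854194071277
face c [294.8 487.1] x 236.55543023279205 352.8881790121373 y 459.37964810894175 515.6256152296692
blue collar [array([244.1, 374.6]), array([343.1, 361.1]), array([298.1, 397.1])]
```

Request:
{"op": "carry_out", "data": {"commands": [[0.004, 0.014, 0.1, 0, 0, 0, 6], [0.004, 0.014, 0.1, 0, 0, 0, 6], [0, 0, 0.1, 0, 0, 0, 6], [0, 0, 0.1, 0, 0, 0, 6], [0, 0, 0.1, 0, 0, 0, 6], [0, 0, 0.06, 0, 0, 0, 6], [0, 0, 0, 0, 0, 0, 6], [0, 0, 0, 0, 0, 0, 6]]}}

```text
clock: 10.3
tool_pos: [465.6, 6.3, 119.0]
ee_rot: [-0.0, -0.096, 0.995, -0.0]
ft_force: [-0.4, 0.1, -0.2]
opening: 9.9
gripper_force: 20.0
```

Request:
{"op": "carry_out", "data": {"commands": [[0, 0, 0.01, 0, 0, 0, 6], [0, 0, 0.01, 0, 0, 0, 6], [0, 0, 0.01, 0, 0, 0, 6], [0, 0, 0.01, 0, 0, 0, 6], [0, 0, 0.01, 0, 0, 0, 6], [0, 0, 0.01, 0, 0, 0, 6], [0, 0, 0.01, 0, 0, 0, 6], [0, 0, 0, 0, 0, 0, 6]]}}

```text
clock: 10.97
tool_pos: [465.7, 6.4, 117.0]
ee_rot: [0.0, -0.096, 0.995, -0.0]
ft_force: [0.5, -0.1, 0.3]
opening: 10.1
gripper_force: 20.0
```

Request:
{"op": "carry_out", "data": {"commands": [[0, 0, 0.01, 0, 0, 0, 6], [0, 0, 0.01, 0, 0, 0, 6], [0, 0, 0.01, 0, 0, 0, 6], [0, 0, 0.01, 0, 0, 0, 6], [0, 0, 0.01, 0, 0, 0, 6], [0, 0, 0.01, 0, 0, 0, 6], [0, 0, 0.01, 0, 0, 0, 6], [0, 0, 0, 0, 0, 0, 6]]}}

```text
clock: 11.63
tool_pos: [465.8, 6.5, 114.9]
ee_rot: [0.0, -0.096, 0.995, 0.0]
ft_force: [1.3, 1.9, -0.1]
opening: 10.2
gripper_force: 20.0
```

```bash
cat > st.py <<'E'
from h import *
s=state();np.set_printoptions(precision=2,suppress=True)
print(s["clock"],s["tool_pos"],"yaw",np.degrees(2*np.arctan2(s["ee_rot"][2],s["ee_rot"][1])),"F",s["ft_force"],"M",s["moment"],s["opening"],"j6",s["joint_positions"][5])
E
python3 st.py
```

```text
11.6333 [465.82   6.5  114.95] yaw 191.00942872359852 F [ 1.25  1.91 -0.13] M [ 0.38 -0.25  0.  ] 10.178267065396193 j6 -1.7739741402040787
```

Request:
{"op": "carry_out", "data": {"commands": [[-0.01, 0.01, 0.01, 0, 0, 0, 6], [0, 0, 0.01, 0, 0, 0, 6], [0, 0, 0.01, 0, 0, 0, 6], [0, 0, 0.01, 0, 0, 0, 6], [0, 0, 0.01, 0, 0, 0, 6], [0, 0, 0.01, 0, 0, 0, 6], [0, 0, 0.01, 0, 0, 0, 6], [0, 0, 0, 0, 0, 0, 6]]}}

```text
clock: 12.3
tool_pos: [465.8, 6.7, 112.9]
ee_rot: [-0.0, -0.096, 0.995, -0.0]
ft_force: [-0.4, 0.8, 1.5]
opening: 9.8
gripper_force: 20.0
```

```bash
python3 st.py
```

```text
12.3 [465.85   6.67 112.95] yaw 191.02042382918805 F [-0.42  0.79  1.49] M [ 0.12 -0.08  0.02] 9.787575850910752 j6 -1.7732193997928265
```

Request:
{"op": "carry_out", "data": {"commands": [[0, 0, 0.01, 0, 0, 0, 6], [0, 0, 0.01, 0, 0, 0, 6], [0, 0, 0.01, 0, 0, 0, 6], [0, 0, 0.01, 0, 0, 0, 6], [0, 0, 0.01, 0, 0, 0, 6], [0, 0, 0.01, 0, 0, 0, 6], [0, 0, 0.01, 0, 0, 0, 6], [0, 0, 0, 0, 0, 0, 6]]}}

```text
clock: 12.97
tool_pos: [465.9, 6.7, 110.7]
ee_rot: [-0.0, -0.096, 0.995, -0.0]
ft_force: [-0.1, 0.1, 2.2]
opening: 9.4
gripper_force: 20.0
```

```bash
python3 st.py
```

```text
12.9667 [465.86   6.67 110.69] yaw 191.02038477834986 F [-0.1   0.11  2.19] M [ 0.03  0.05 -0.04] 9.360767365036349 j6 -1.7732474780777057
```

Request:
{"op": "carry_out", "data": {"commands": [[0, 0, 0.012, 0, 0, 0, 6], [0, 0, 0.012, 0, 0, 0, 6], [0, 0, 0.012, 0, 0, 0, 6], [0, 0, 0.012, 0, 0, 0, 6], [0, 0, 0.012, 0, 0, 0, 6], [0, 0, 0.012, 0, 0, 0, 6], [0, 0, 0.012, 0, 0, 0, 6], [0, 0, 0, 0, 0, 0, 6]]}}

```text
clock: 13.63
tool_pos: [465.9, 6.7, 108.2]
ee_rot: [0.0, -0.096, 0.995, -0.0]
ft_force: [-0.9, -0.7, 3.5]
opening: 10.1
gripper_force: 20.0
```

```bash
python3 st.py
```

```text
13.6333 [465.9    6.72 108.19] yaw 191.0208463982153 F [-0.91 -0.75  3.48] M [ 0.07  0.16 -0.03] 10.09439496830711 j6 -1.7732345808650292
```

Request:
{"op": "carry_out", "data": {"commands": [[0, 0, 0.012, 0, 0, 0, 6], [0, 0, 0.012, 0, 0, 0, 6], [0, 0, 0.012, 0, 0, 0, 6], [0, 0, 0.012, 0, 0, 0, 6], [0, 0, 0.012, 0, 0, 0, 6], [0, 0, 0.012, 0, 0, 0, 6], [0, 0, 0.012, 0, 0, 0, 6], [0, 0, 0, 0, 0, 0, 6]]}}

```text
clock: 14.3
tool_pos: [465.9, 6.7, 105.7]
ee_rot: [0.0, -0.096, 0.995, -0.0]
ft_force: [-0.3, -0.2, 3.9]
opening: 9.8
gripper_force: 20.0
```

```bash
python3 st.py
```

```text
14.3 [465.9    6.7  105.67] yaw 191.0186167361224 F [-0.33 -0.22  3.92] M [-0.04  0.05 -0.01] 9.798235588996556 j6 -1.773245213083055
```

Request:
{"op": "carry_out", "data": {"commands": [[0, 0, 0.01, 0, 0, 0, 6], [0, 0, 0.01, 0, 0, 0, 6], [0, 0, 0.01, 0, 0, 0, 6], [0, 0, 0.01, 0, 0, 0, 6], [0, 0, 0, 0, 0, 0, 6], [0, 0, 0, 0, 0, 0, 6], [0, 0, 0, 0, 0, 0, 6], [0, 0, 0, 0, 0, 0, 6]]}}

```text
clock: 14.97
tool_pos: [466.0, 6.7, 104.5]
ee_rot: [0.0, -0.096, 0.995, -0.0]
ft_force: [-0.9, -1.2, 5.2]
opening: 10.0
gripper_force: 20.0
```

```bash
python3 st.py
```

```text
14.9667 [465.96   6.74 104.54] yaw 191.01452451909626 F [-0.9  -1.16  5.24] M [ 0.07  0.09 -0.02] 10.01517760590828 j6 -1.7732045520457282
```

Request:
{"op": "carry_out", "data": {"commands": [[0, 0, 0.01, 0, 0, 0, 6], [0, 0, 0, 0, 0, 0, 6], [0, 0, 0.01, 0, 0, 0, 6], [0, 0, 0, 0, 0, 0, 6], [0, 0, 0, 0, 0, 0, 6], [0, 0, 0, 0, 0, 0, 6], [0, 0, 0, 0, 0, 0, 6], [0, 0, 0, 0, 0, 0, 6]]}}

```text
clock: 15.63
tool_pos: [466.0, 6.8, 104.2]
ee_rot: [0.0, -0.096, 0.995, -0.0]
ft_force: [-1.7, 0.0, 7.6]
opening: 10.1
gripper_force: 20.0
```

```bash
python3 st.py
```

```text
15.6333 [465.97   6.76 104.21] yaw 191.01364457360523 F [-1.74  0.02  7.61] M [ 0.07  0.22 -0.01] 10.130793923453897 j6 -1.7731544587097872
```

Request:
{"op": "carry_out", "data": {"commands": [[0, 0, -0.005, 0, 0, 0.5, 6], [0, 0, 0, 0, 0, 0.5, 6], [0, 0, 0, 0, 0, 0.5, 6], [0, 0, 0, 0, 0, 0.5, 6], [0, 0, 0, 0, 0, 0.5, 6], [0, 0, 0, 0, 0, 0.5, 6], [0, 0, 0, 0, 0, 0.5, 6], [0, 0, 0, 0, 0, 0, 6]]}}

```text
clock: 16.3
tool_pos: [466.4, 6.3, 104.3]
ee_rot: [0.001, 0.057, 0.998, -0.0]
ft_force: [0.2, -1.7, 5.4]
opening: 10.0
gripper_force: 20.0
```

```bash
python3 st.py
```

```text
16.3 [466.35   6.32 104.26] yaw 173.45605599410848 F [ 0.23 -1.74  5.36] M [-0.22  0.04  0.03] 10.037836161735079 j6 -1.4663273980417706
```

Request:
{"op": "carry_out", "data": {"commands": [[0, 0, 0, 0, 0, 0.4, 6], [0, 0, 0, 0, 0, 0.4, 6], [0, 0, 0, 0, 0, 0.4, 6], [0, 0, 0, 0, 0, 0.4, 6], [0, 0, 0, 0, 0, 0.4, 6], [0, 0, 0, 0, 0, 0, 6], [0, 0, 0, 0, 0, 0, 6], [0, 0, 0, 0, 0, 0, 6]]}}

```text
clock: 16.97
tool_pos: [466.2, 6.1, 104.3]
ee_rot: [0.001, 0.143, 0.99, -0.001]
ft_force: [-1.1, -2.3, 5.2]
opening: 9.6
gripper_force: 20.0
```

```bash
cat >> st.py <<'E'
def green(im):
    m=cv2.inRange(cv2.cvtColor(im,cv2.COLOR_RGB2HSV)[140:200,255:345],(60,80,40),(90,255,200));return np.argwhere(m).mean(0)[::-1]+[255,140],m.sum()//255
print("cross ref",green(cv2.cvtColor(cv2.imread("pics/sc2.png"),4)),"now",green(read_camera("scene")))
E
python3 st.py
```

```text
16.9667 [466.24   6.06 104.26] yaw 163.55450766733728 F [-1.11 -2.31  5.23] M [-0.47  0.06  0.02] 9.574155816400149 j6 -1.29329049707202
cross ref (array([297.48, 174.73]), np.uint64(56)) now (array([298.18, 175.85]), np.uint64(33))
```

Request:
{"op": "carry_out", "data": {"commands": [[0, -0.014, 0, 0, 0, 0.4, 6], [0, 0, 0, 0, 0, 0.4, 6], [0, 0, 0, 0, 0, 0.4, 6], [0, 0, 0, 0, 0, 0.4, 6], [0, 0, 0, 0, 0, 0, 6], [0, 0, 0, 0, 0, 0, 6], [0, 0, 0, 0, 0, 0, 6], [0, 0, 0, 0, 0, 0, 6]]}}

```text
clock: 17.68
tool_pos: [466.1, 5.8, 104.2]
ee_rot: [0.001, 0.212, 0.977, -0.0]
ft_force: [-1.0, -2.4, 5.4]
opening: 10.1
gripper_force: 20.0
```

```bash
python3 st.py
```

```text
17.6833 [466.1    5.79 104.25] yaw 155.54956601690557 F [-1.05 -2.37  5.38] M [-0.45  0.03 -0.01] 10.128343829931664 j6 -1.1545623263776008
cross ref (array([297.48, 174.73]), np.uint64(56)) now (array([298.41, 175.68]), np.uint64(37))
```

Request:
{"op": "carry_out", "data": {"commands": [[0, -0.016, 0, 0, 0, 0.4, 6], [0, 0, 0, 0, 0, 0.4, 6], [0, 0, 0, 0, 0, 0.4, 6], [0, 0, 0, 0, 0, 0.4, 6], [0, 0, 0, 0, 0, 0, 6], [0, 0, 0, 0, 0, 0, 6], [0, 0, 0, 0, 0, 0, 6], [0, 0, 0, 0, 0, 0, 6]]}}

```text
clock: 18.4
tool_pos: [465.9, 5.5, 104.2]
ee_rot: [0.001, 0.28, 0.96, -0.0]
ft_force: [-0.6, -1.8, 5.6]
opening: 9.8
gripper_force: 20.0
```

```bash
python3 st.py
```

```text
18.4 [465.91   5.51 104.25] yaw 147.53498453575736 F [-0.61 -1.83  5.64] M [-0.25  0.07  0.01] 9.821514385893162 j6 -1.0158453879426053
cross ref (array([297.48, 174.73]), np.uint64(56)) now (array([268.14, 182.3 ]), np.uint64(64))
```

```bash
python3 - <<'E'
from h import *
a=read_camera("scene");cv2.imwrite("pics/sc3.png",cv2.cvtColor(a,4))
cv2.imwrite("pics/g3.png",cv2.cvtColor(cv2.resize(a[120:240,225:365],None,fx=5,fy=5,interpolation=cv2.INTER_CUBIC),4))
E
```

```text
(no output)
```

View pics/g3.png

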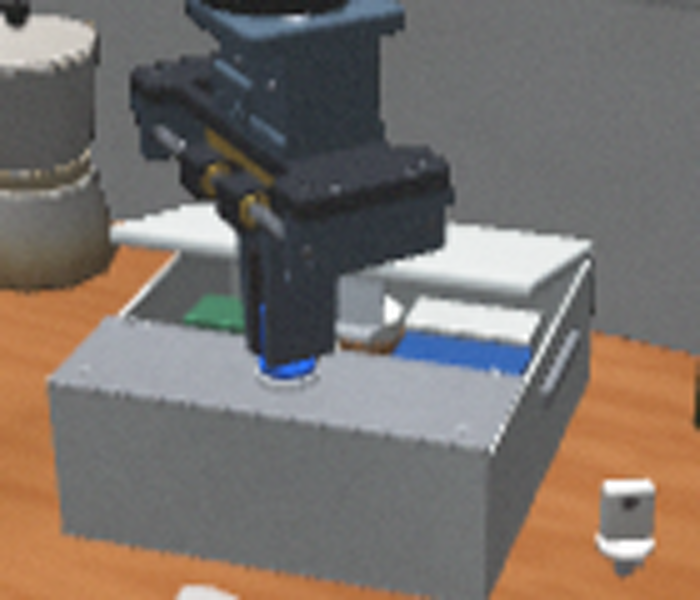

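The picture shows the lid sprung open at 43.5° of turn. I'm turning the key back along the same path.

Request:
{"op": "carry_out", "data": {"commands": [[0, 0, 0, 0, 0, -0.4, 6], [0, 0, 0, 0, 0, -0.4, 6], [0, 0, 0, 0, 0, -0.4, 6], [0, 0.016, 0, 0, 0, -0.4, 6], [0, 0, 0, 0, 0, -0.4, 6], [0, 0, 0, 0, 0, -0.4, 6], [0, 0, 0, 0, 0, -0.4, 6], [0, 0.014, 0, 0, 0, -0.4, 6]]}}

```text
clock: 19.17
tool_pos: [466.6, 6.7, 104.3]
ee_rot: [0.001, 0.143, 0.99, 0.0]
ft_force: [-0.5, -0.9, 6.0]
opening: 9.8
gripper_force: 20.0
```

Request:
{"op": "carry_out", "data": {"commands": [[0, 0, 0, 0, 0, -0.6, 6], [0, 0, 0, 0, 0, -0.6, 6], [0, 0, 0, 0, 0, -0.6, 6], [0, 0, 0, 0, 0, -0.6, 6], [0, 0, 0, 0, 0, -0.6, 6], [0, 0, 0, 0, 0, -0.6, 6], [0, 0, 0, 0, 0, -0.6, 6], [0, 0, 0, 0, 0, 0, 6]]}}

```text
clock: 19.83
tool_pos: [466.5, 7.4, 104.2]
ee_rot: [0.001, -0.04, 0.999, 0.001]
ft_force: [-0.5, 2.5, 4.6]
opening: 9.5
gripper_force: 20.0
```

```bash
python3 st.py
```

```text
19.8333 [466.5    7.4  104.25] yaw 184.5778720396588 F [-0.5   2.47  4.62] M [ 0.56 -0.02 -0.04] 9.52848365506758 j6 -1.661519987894141
cross ref (array([297.48, 174.73]), np.uint64(56)) now (array([272.77, 179.46]), np.uint64(71))
```

Request:
{"op": "carry_out", "data": {"commands": [[0, 0, 0, 0, 0, -0.3, 6], [0, 0, 0, 0, 0, -0.3, 6], [0, 0, 0, 0, 0, -0.3, 6], [0, 0, 0, 0, 0, -0.3, 6], [0, 0, 0, 0, 0, 0, 6], [0, 0, 0, 0, 0, 0, 6], [0, 0, 0, 0, 0, 0, 6], [0, 0, 0, 0, 0, 0, 6]]}}

```text
clock: 20.55
tool_pos: [466.5, 7.5, 104.3]
ee_rot: [0.001, -0.091, 0.996, 0.001]
ft_force: [-0.7, 2.1, 4.8]
opening: 10.1
gripper_force: 20.0
```

```bash
python3 st.py
```

```text
20.55 [466.49   7.46 104.29] yaw 190.4756515874606 F [-0.66  2.11  4.83] M [ 0.59 -0.05  0.01] 10.118085066864644 j6 -1.7645069991660105
cross ref (array([297.48, 174.73]), np.uint64(56)) now (array([272.47, 179.88]), np.uint64(73))
```

Request:
{"op": "carry_out", "data": {"commands": [[0, 0, -0.01, 0, 0, 0, 6], [0, 0, -0.015, 0, 0, 0, 6], [0, 0, -0.015, 0, 0, 0, 6], [0, 0, -0.015, 0, 0, 0, 6], [0, 0, -0.015, 0, 0, 0, 6], [0, 0, -0.015, 0, 0, 0, 6], [0, 0, -0.015, 0, 0, 0, 6], [0, 0, 0, 0, 0, 0, 6]]}}

```text
clock: 21.27
tool_pos: [466.1, 6.7, 107.2]
ee_rot: [0.0, -0.092, 0.996, -0.0]
ft_force: [0.5, 1.0, 3.1]
opening: 9.6
gripper_force: 20.0
```

```bash
python3 st.py
```

```text
21.2667 [466.12   6.68 107.16] yaw 190.51607453990752 F [0.47 0.97 3.09] M [ 0.51 -0.28 -0.01] 9.615635877662879 j6 -1.7645278340226902
cross ref (array([297.48, 174.73]), np.uint64(56)) now (array([272.78, 179.76]), np.uint64(76))
```

Request:
{"op": "carry_out", "data": {"commands": [[0, 0, -0.01, 0, 0, 0, 6], [0, 0, -0.01, 0, 0, 0, 6], [0, 0, -0.01, 0, 0, 0, 6], [0, 0, -0.01, 0, 0, 0, 6], [0, 0, -0.01, 0, 0, 0, 6], [0, 0, 0, 0, 0, 0, 6], [0, 0, 0, 0, 0, 0, 6], [0, 0, 0, 0, 0, 0, 6]]}}

```text
clock: 21.98
tool_pos: [466.0, 6.6, 108.6]
ee_rot: [0.0, -0.092, 0.996, -0.0]
ft_force: [0.8, 0.8, 2.6]
opening: 9.9
gripper_force: 20.0
```

```bash
python3 st.py
```

```text
21.9833 [465.97   6.58 108.55] yaw 190.52230101168863 F [0.77 0.82 2.63] M [ 0.28 -0.35  0.01] 9.873816982056782 j6 -1.7645203840037824
cross ref (array([297.48, 174.73]), np.uint64(56)) now (array([272.48, 179.93]), np.uint64(75))
```

Request:
{"op": "carry_out", "data": {"commands": [[0, 0, -0.02, 0, 0, 0, 6], [0, 0, -0.02, 0, 0, 0, 6], [0, 0, -0.02, 0, 0, 0, 6], [0, 0, -0.02, 0, 0, 0, 6], [0, 0, -0.02, 0, 0, 0, 6], [0, 0, -0.02, 0, 0, 0, 6], [0, 0, 0, 0, 0, 0, 6], [0, 0, 0, 0, 0, 0, 6]]}}

```text
clock: 22.7
tool_pos: [465.8, 6.7, 112.1]
ee_rot: [-0.0, -0.092, 0.996, -0.0]
ft_force: [1.2, -0.0, 1.9]
opening: 10.1
gripper_force: 20.0
```

```bash
python3 st.py
```

```text
22.7 [465.79   6.65 112.08] yaw 190.51836620413528 F [ 1.25 -0.01  1.94] M [ 0.1  -0.24  0.05] 10.079301421675014 j6 -1.7644932240391944
cross ref (array([297.48, 174.73]), np.uint64(56)) now (array([272.09, 180.12]), np.uint64(75))
```

Request:
{"op": "carry_out", "data": {"commands": [[0, 0, -0.05, 0, 0, 0, 6], [0, 0, -0.05, 0, 0, 0, 6], [0, 0, -0.1, 0, 0, 0, 6], [0, 0, -0.15, 0, 0, 0, 6], [0, 0, -0.2, 0, 0, 0, 6], [0, 0, -0.2, 0, 0, 0, 6], [0, 0, -0.15, 0, 0, 0, 6], [0, 0, 0, 0, 0, 0, 6]]}}

```text
clock: 23.42
tool_pos: [466.7, 6.6, 140.4]
ee_rot: [0.001, -0.092, 0.996, -0.0]
ft_force: [0.2, -0.5, -0.0]
opening: 9.9
gripper_force: 20.0
```

Request:
{"op": "carry_out", "data": {"commands": [[0, 0, 0, 0, 0, 0, 6], [0, 0, 0, 0, 0, 0, 6], [0, 0, 0, 0, 0, 0, 6], [0, 0, 0, 0, 0, 0, 6], [0, 0, 0, 0, 0, 0, 6], [0, 0, 0, 0, 0, 0, 6], [0, 0, 0, 0, 0, 0, 6], [0, 0, 0, 0, 0, 0, 6]]}}

```text
clock: 24.08
tool_pos: [465.9, 6.7, 139.1]
ee_rot: [-0.0, -0.092, 0.996, -0.0]
ft_force: [1.7, -0.2, -0.6]
opening: 9.6
gripper_force: 20.0
```

```bash
python3 st.py; python3 - <<'E'
from h import *
s=state();q=s["ee_rot"];a=2*np.arctan2(q[2],q[1]);d=np.array([434.9,-288.3])-s["tool_pos"][:2]
print("units x,y",np.array([d@[np.cos(a),np.sin(a)],d@[np.sin(a),-np.cos(a)]])/30)
cv2.imwrite("pics/sc4.png",cv2.cvtColor(read_camera("scene"),4))
E
```

```text
24.0833 [465.89   6.68 139.07] yaw 190.51538491680137 F [ 1.73 -0.24 -0.59] M [ 0.07 -0.11  0.01] 9.631662700925878 j6 -1.7645185901388087
cross ref (array([297.48, 174.73]), np.uint64(56)) now (array([273.16, 180.66]), np.uint64(97))
units x,y [ 2.81118083 -9.47993456]
```

Request:
{"op": "carry_out", "data": {"commands": [[0.176, -0.592, 0, 0, 0, 0, 6], [0.176, -0.592, 0, 0, 0, 0, 6], [0.176, -0.592, 0, 0, 0, 0, 6], [0.176, -0.592, 0, 0, 0, 0, 6], [0.176, -0.592, 0, 0, 0, 0, 6], [0.176, -0.592, 0, 0, 0, 0, 6], [0.176, -0.592, 0, 0, 0, 0, 6], [0.176, -0.592, 0, 0, 0, 0, 6]]}}

```text
clock: 24.85
tool_pos: [450.1, -141.6, 139.2]
ee_rot: [0.0, -0.092, 0.996, -0.0]
ft_force: [-0.5, 0.1, -0.4]
opening: 9.5
gripper_force: 20.0
```

Request:
{"op": "carry_out", "data": {"commands": [[0.176, -0.592, 0, 0, 0, 0, 6], [0.176, -0.592, 0, 0, 0, 0, 6], [0.176, -0.592, 0, 0, 0, 0, 6], [0.176, -0.592, 0, 0, 0, 0, 6], [0.176, -0.592, 0, 0, 0, 0, 6], [0.176, -0.592, 0, 0, 0, 0, 6], [0.176, -0.592, 0, 0, 0, 0, 6], [0.176, -0.592, 0, 0, 0, -0.1, 6]]}}

```text
clock: 25.52
tool_pos: [434.5, -289.0, 139.2]
ee_rot: [0.0, -0.096, 0.995, -0.0]
ft_force: [0.1, 0.3, -0.9]
opening: 9.8
gripper_force: 20.0
```

Request:
{"op": "carry_out", "data": {"commands": [[0, 0, 0.3, 0, 0, 0, 6], [0, 0, 0.4, 0, 0, 0, 6], [0, 0, 0.4, 0, 0, 0, 6], [0, 0, 0.4, 0, 0, 0, 6], [0, 0, 0.4, 0, 0, 0, 6], [0, 0, 0.3, 0, 0, 0, 6], [0, 0, 0, 0, 0, 0, 6], [0, 0, 0, 0, 0, 0, 6]]}}

```text
clock: 26.18
tool_pos: [434.5, -287.5, 72.7]
ee_rot: [-0.0, -0.096, 0.995, 0.0]
ft_force: [0.9, -0.2, -0.1]
opening: 10.1
gripper_force: 20.0
```

```bash
python3 st.py; python3 - <<'E'
from h import *
a=read_camera("scene")
c=lambda im,x,y,w,h:cv2.resize(im[y:y+h,x:x+w],(w*10,h*10),interpolation=cv2.INTER_CUBIC)
cv2.imwrite("pics/g4.png",cv2.cvtColor(c(a,355,208,75,60),4))
f=lambda p:np.array([(p[0]+.5-355)*10,(p[1]+.5-208)*10])
T=state()["tool_pos"];np.set_printoptions(precision=1,suppress=True)
print("pred collar c",f(proj("scene",T-[0,0,7])),"barrel end",f(proj("scene",T-[0,0,23])),"hole(434.5,-288,30)",f(proj("scene",np.array([434.5,-288,30.]))))
E
```

```text
26.1833 [ 434.51 -287.52   72.68] yaw 191.0284934602175 F [ 0.95 -0.25 -0.05] M [ 0.15 -0.14  0.03] 10.070450451479928 j6 -2.3700402068296555
cross ref (array([297.48, 174.73]), np.uint64(56)) now (array([273.26, 181.  ]), np.uint64(102))
pred collar c [418.3 356.7] barrel end [409.8 418.3] hole(434.5,-288,30) [397.6 497.6]
```

View pics/g4.png

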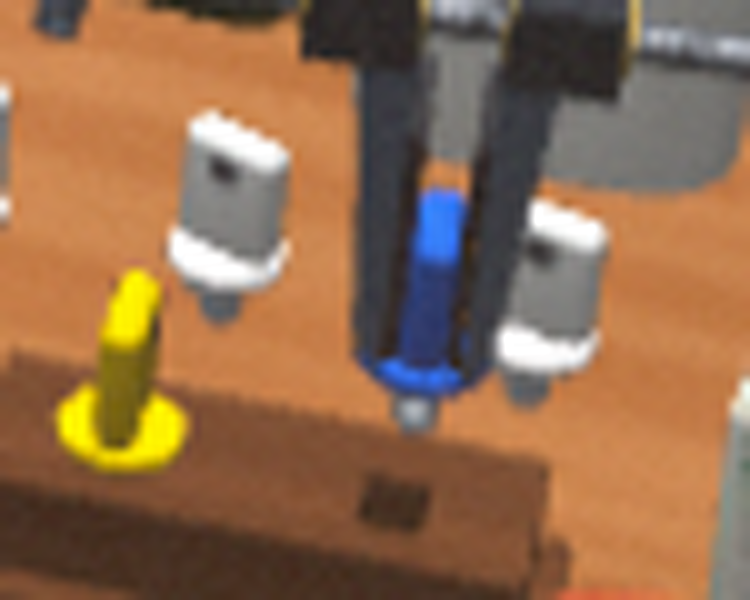

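The picture shows the open slot at about (396,503), the barrel end at (413,425), and the key upright with its lug facing the camera. The alignment fits, so I'm descending.

Request:
{"op": "carry_out", "data": {"commands": [[0, 0, 0.1, 0, 0, 0, 6], [0, 0, 0.15, 0, 0, 0, 6], [0, 0, 0.15, 0, 0, 0, 6], [0, 0, 0.1, 0, 0, 0, 6], [0, 0, 0.05, 0, 0, 0, 6], [0, 0, 0.05, 0, 0, 0, 6], [0, 0, 0, 0, 0, 0, 6], [0, 0, 0, 0, 0, 0, 6]]}}

```text
clock: 26.95
tool_pos: [434.8, -288.1, 55.1]
ee_rot: [0.0, -0.096, 0.995, -0.0]
ft_force: [0.5, 0.8, -0.4]
opening: 10.0
gripper_force: 20.0
```

Request:
{"op": "carry_out", "data": {"commands": [[0, 0, 0.02, 0, 0, 0, 6], [0, 0, 0.02, 0, 0, 0, 6], [0, 0, 0.02, 0, 0, 0, 6], [0, 0, 0.02, 0, 0, 0, 6], [0, 0, 0.02, 0, 0, 0, 6], [0, 0, 0.02, 0, 0, 0, 6], [0, 0, 0, 0, 0, 0, 6], [0, 0, 0, 0, 0, 0, 6]]}}

```text
clock: 27.62
tool_pos: [434.7, -288.1, 51.6]
ee_rot: [-0.0, -0.096, 0.995, -0.0]
ft_force: [0.2, -0.5, 0.2]
opening: 9.9
gripper_force: 20.0
```

```bash
python3 st.py
```

```text
27.6167 [ 434.71 -288.09   51.55] yaw 191.01800867523207 F [ 0.19 -0.49  0.17] M [ 0.13 -0.15 -0.01] 9.936756266526533 j6 -2.370316266919499
cross ref (array([297.48, 174.73]), np.uint64(56)) now (array([273.34, 180.98]), np.uint64(100))
```

Request:
{"op": "carry_out", "data": {"commands": [[0, 0.025, 0.02, 0, 0, 0, 6], [0, 0, 0.03, 0, 0, 0, 6], [0, 0, 0.03, 0, 0, 0, 6], [0, 0, 0.03, 0, 0, 0, 6], [0, 0, 0.03, 0, 0, 0, 6], [0, 0, 0.03, 0, 0, 0, 6], [0, 0, 0.03, 0, 0, 0, 6], [0, 0, 0, 0, 0, 0, 6]]}}

```text
clock: 28.33
tool_pos: [434.5, -287.3, 45.4]
ee_rot: [-0.0, -0.096, 0.995, 0.0]
ft_force: [0.1, -0.6, -0.6]
opening: 10.2
gripper_force: 20.0
```

```bash
python3 st.py
```

```text
28.3333 [ 434.45 -287.28   45.36] yaw 191.01676783729937 F [ 0.09 -0.58 -0.61] M [ 0.1  -0.14  0.01] 10.1745583282499 j6 -2.3692950095046568
cross ref (array([297.48, 174.73]), np.uint64(56)) now (array([272.88, 181.01]), np.uint64(100))
```

In the hole with no contact forces. Lowering further to the collar.

Request:
{"op": "carry_out", "data": {"commands": [[0, 0, 0.03, 0, 0, 0, 6], [0, 0, 0.03, 0, 0, 0, 6], [0, 0, 0.03, 0, 0, 0, 6], [0, 0, 0.03, 0, 0, 0, 6], [0, 0, 0.03, 0, 0, 0, 6], [0, 0, 0.03, 0, 0, 0, 6], [0, 0, 0.03, 0, 0, 0, 6], [0, 0, 0, 0, 0, 0, 6]]}}

```text
clock: 29.05
tool_pos: [434.5, -287.3, 39.1]
ee_rot: [-0.0, -0.096, 0.995, 0.0]
ft_force: [-0.3, -0.1, -1.2]
opening: 10.0
gripper_force: 20.0
```

Request:
{"op": "carry_out", "data": {"commands": [[0, 0, 0.015, 0, 0, 0, 6], [0, 0, 0.015, 0, 0, 0, 6], [0, 0, 0.015, 0, 0, 0, 6], [0, 0, 0.015, 0, 0, 0, 6], [0, 0, 0, 0, 0, 0, 6], [0, 0, 0, 0, 0, 0, 6], [0, 0, 0, 0, 0, 0, 6], [0, 0, 0, 0, 0, 0, 6]]}}

```text
clock: 29.72
tool_pos: [434.6, -287.4, 37.5]
ee_rot: [0.0, -0.096, 0.995, -0.0]
ft_force: [-0.7, -0.7, -1.1]
opening: 10.0
gripper_force: 20.0
```

```bash
python3 st.py
```

```text
29.7167 [ 434.56 -287.38   37.49] yaw 191.01401311030313 F [-0.73 -0.74 -1.14] M [ 0.07 -0.11  0.03] 9.962318895387693 j6 -2.3692973980197976
cross ref (array([297.48, 174.73]), np.uint64(56)) now (array([273.  , 181.01]), np.uint64(97))
```

Request:
{"op": "carry_out", "data": {"commands": [[0, 0, 0.01, 0, 0, 0, 6], [0, 0, 0.01, 0, 0, 0, 6], [0, 0, 0.01, 0, 0, 0, 6], [0, 0, 0, 0, 0, 0, 6], [0, 0, 0, 0, 0, 0, 6], [0, 0, 0, 0, 0, 0, 6], [0, 0, 0, 0, 0, 0, 6], [0, 0, 0, 0, 0, 0, 6]]}}

```text
clock: 30.43
tool_pos: [434.6, -287.4, 37.4]
ee_rot: [0.0, -0.096, 0.995, -0.0]
ft_force: [-2.2, 0.6, 6.3]
opening: 10.2
gripper_force: 20.0
```

```bash
python3 st.py
```

```text
30.4333 [ 434.64 -287.41   37.4 ] yaw 191.0161988244299 F [-2.17  0.56  6.31] M [ 0.35  0.17 -0.02] 10.20336876750181 j6 -2.369289290238154
cross ref (array([297.48, 174.73]), np.uint64(56)) now (array([273.  , 181.09]), np.uint64(100))
```

Collar seated. I'll relieve the load and open.

Request:
{"op": "carry_out", "data": {"commands": [[0, 0, -0.015, 0, 0, 0, 6], [0, 0, 0, 0, 0, 0, 6], [0, 0, 0, 0, 0, 0, 10], [0, 0, 0, 0, 0, 0, 12], [0, 0, 0, 0, 0, 0, 14], [0, 0, 0, 0, 0, 0, 20], [0, 0, 0, 0, 0, 0, 28], [0, 0, 0, 0, 0, 0, 34]], "squeeze": 5}}

```text
clock: 31.15
tool_pos: [434.5, -287.3, 36.8]
ee_rot: [-0.0, -0.096, 0.995, 0.0]
ft_force: [-0.6, 0.1, 0.3]
opening: 30.5
gripper_force: 0.0
```

Request:
{"op": "carry_out", "data": {"commands": [[0, 0, 0, 0, 0, 0, 34], [0, 0, 0, 0, 0, 0, 34], [0, 0, 0, 0, 0, 0, 34], [0, 0, -0.1, 0, 0, 0, 34], [0, 0, -0.2, 0, 0, 0, 34], [0, 0, -0.4, 0, 0, 0, 34], [0, 0, -0.5, 0, 0, 0, 34], [0, 0, -0.5, 0, 0, 0, 34]]}}

```text
clock: 31.82
tool_pos: [434.5, -287.3, 88.9]
ee_rot: [-0.0, -0.096, 0.995, 0.0]
ft_force: [0.7, 0.4, 0.3]
opening: 34.1
gripper_force: 0.0
```

Request:
{"op": "carry_out", "data": {"commands": [[0, 0, -0.5, 0, 0, 0, 34], [0, 0, -0.5, 0, 0, 0, 34], [0, 0, -0.5, 0, 0, 0, 34], [0, 0, -0.5, 0, 0, 0, 34], [0, 0, -0.5, 0, 0, 0, 34], [0, 0, -0.3, 0, 0, 0, 34], [0, 0, 0, 0, 0, 0, 34], [0, 0, 0, 0, 0, 0, 34]]}}

```text
clock: 32.48
tool_pos: [434.6, -287.4, 172.3]
ee_rot: [0.0, -0.096, 0.995, -0.0]
ft_force: [0.1, -0.0, -0.6]
opening: 33.8
gripper_force: 0.0
```

```bash
python3 st.py; python3 - <<'E'
from h import *
a=read_camera("scene")
c=lambda im,x,y,w,h:cv2.resize(im[y:y+h,x:x+w],(w*4,h*4),interpolation=cv2.INTER_CUBIC)
cv2.imwrite("pics/g5.png",cv2.cvtColor(c(a,230,150,200,145),4))
E
```

```text
32.4833 [ 434.6  -287.37  172.3 ] yaw 191.01512088529736 F [ 0.07 -0.05 -0.59] M [ 0.17 -0.14 -0.02] 33.77289598267084 j6 -2.3693015037200897
cross ref (array([297.48, 174.73]), np.uint64(56)) now (array([273.23, 180.95]), np.uint64(101))
```

View pics/g5.png

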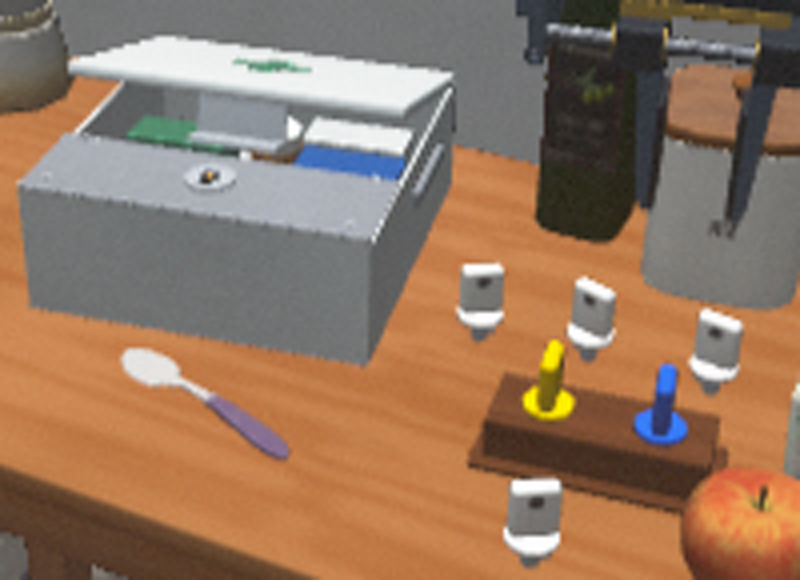

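The picture shows the blue key at crop (662,410) upright in its hole with its collar flat. The lid is up, the lock is empty and nothing else has moved.

```bash
python3 -c "
from rig import *
print(finish_job())"
```

```text
the job is handed in; nothing more can be done
None
```

The medicine box is open with its lid up. The blue key is back upright in its hole in the stand, nothing else on the table was moved, and the job was handed in at about 32.5 s.

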